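# Turn the empty jar out from under the guard and hold it up

### The arm

A 7-joint arm with a two-finger parallel gripper is mounted at the origin on a cart in front of the work surface, level with it; the furniture and walls round the work are solid. World frame = base frame: x ahead of the robot, y to its left, z up, the work surface at z = 0. Lengths are in mm, angles in rad, forces in N, time in s.
With the tool pointing down it reaches from about 400 to 900 mm from the base axis. Payload 5.5 kg.
Tool frame: the origin (TCP) lies at the very end of the fingers, on their centre line; the grasp point (between the pads) lies 19 mm behind it; z points along the fingers, y is the line along which they close (so a half turn about z gives the same grasp; the last joint's range is limited). The gripper opens to 85 mm and grips with 20 to 120 N. Pads are 22 mm wide; open, the fingers measure 114 mm over their backs; the gripper's body (76 mm by 85 mm) begins 54 mm behind the grasp point. The pads swing forward as they close: fully open they stand 13 mm farther back than shut.
Start: joints at [-0.995, 0.501, -0.427, 1.55, 0.221, 1.138, -0.21], TCP at [199.983, 618.471, 231.31] pointing down, gripper open.
Joint ranges: [-2.88, 2.88], [-0.31, 2.03], [-1.54, 1.56], [0.2, 2.42], [-1.41, 4.55], [0.19, 2.02], [-2.57, 2.57]. Speed limits (rad/s): [2.57, 2.57, 3.14, 3.14, 3.14, 3.14, 3.14].

### API

Orientations are given as [roll, pitch, yaw] about the fixed x, y, z axes, in that order (R = Rz(yaw) Ry(pitch) Rx(roll)).
In Python, from rig import sense, vision, bot gives the robot as it stands.
- The arm moves only by the tool send_rows, never from a script. Its argument "series" is a list that holds one entry, the list of rows, each a list of 6 numbers: the shift along the tool's x, y, z as a fraction of full scale, then the turn, a rotation vector about the tool's x, y, z as a fraction of full scale. A call has 1 to 8 rows; each row shifts and turns the commanded pose from where the row before left it, along the tool's axes as they then stand; what a row does not reach is not made up. Full scale, the value 1, is 10 cm for a shift and pi/2 rad for a turn. A row lasts 1/12 s, in which the tool goes at most 41.7 mm and 7.16 degrees, less where a joint would pass 70% of its speed; a pose out of reach is approached as far as the arm can. A call with a number of a shift or a turn outside -1 to 1 is refused whole. A call with a gripper value outside its range is refused whole. "claw" is the gripper's target within -1 to 1 (fully open at 1, half-way at 0, shut at -1), set as the call begins (left out, the last holds). The fingers move at their own pace and stop on an object; "force" is the grip in N (left out, the last holds). Time passes only in rows, so rows that do not move let the fingers close. It gives the time, the measured TCP pose, the force, the opening and the grip force at its end, in the units of the state.
- sense(): the state, without advancing time (a new reading comes with each control period).
- vision.capture(name): name is "side" or "top"; returns a dict with "pixels" (420x560x3 uint8, red, green, blue), "camera_matrix" (3x3 intrinsics, pixels), "xyz" and "orientation" of the camera in the world. Camera axes: x right, y up, looking along -z (the intrinsics and any distortion apply to the point x, -y, -z); pixel columns grow to the right and rows downward; lengths in mm; the calibration is good to about 2 mm. A picture is of the moment at which its call begins. There is no depth.
- bot.finish_job(): hands the job in; it is judged then, once.
The state is a dict: "clock": time; "joint_pos": joint angles; "qd": joint speeds; "tau": joint torques, N m; "eef_pos": TCP position; "ee_rot": TCP orientation; "wrist_force": force on the tool from outside, world axes, zero at the start; "moment": the same for the moment, N m; "finger_gap": finger opening in mm; "grip_force": force on a finger pad.
Only numpy, scipy, OpenCV 4.12 (cv2) and the standard library are available. Lean on these libraries where they do the work, as an engineer would, in place of code of your own. Each camera call takes 0.05 s, during which the arm holds its last target. There are 200 camera calls.

### The job

One of the four jars on the hand-turned dial has come round empty and without a cap, and it stands under the clear guard, where it cannot be lifted out. Turn the freely spinning dial, with the jar still in its nest, until that jar stands in the open, clear of the guard, then lift it out of its nest, keeping it upright all the way, and finish while still holding it in the gripper over the dial, level and still, with its foot at least 10 cm above the dial plate. Leave the three capped jars in their nests, and the things beside the dial where they are.

Things in the scene. Friction and masses are not known exactly. Their poses are not given: they have to be found in the camera images.
- station: fixed round base of the dial station, 192 mm wide, with a clear guard over its back. Origin on the table, on the dial's upright axis; z up; -x is the open side, with nothing above it. The guard covers what lies beyond x = 45 mm in this frame, out to 116 mm from the axis, on three thin posts 110 mm from the axis at -52, 0 and 52 degrees from x
- guard (a point): middle of the guard's straight front edge, 45 mm from the dial's axis. The guard is a level D-shaped clear pane, 214 mm along this edge, underside 128 mm and top 133 mm above the table (post nuts to 140 mm); the edge, along y, has a 7 mm steel strip
- dial (a joint): angle (rad) by which the dial has turned since the start (0), anticlockwise from above positive. It turns endlessly, without stops, detents or spring; a slight friction (0.02 N m) soon stops it. The dial is a flat plate 208 mm wide, its top 28 mm above the table, carrying four nests and a centre knob
- knob (a point): middle of the black wing knob on the dial's axis, 122 mm above the table, fixed to the dial. Wing 38 mm long, 12 mm thick, 22 mm high (111 to 133 mm above the table), on a 17 mm column. This point's axes turn with the dial: x points to the open jar's nest; the wing lies at 45 degrees from x towards y, pointing between the jars
- nest (a point): centre of the floor of the open jar's nest, 28 mm above the table; it turns with the dial. The dial's four nests are 90 degrees apart, 64 mm from its axis: plain collars 9 mm high with 72 mm bore, so that a jar has 3 mm play all round
- hub (a point): fixed point on the dial's axis at the height of the nest floors, 28 mm above the table
- open_jar_center (a point): empty, open clear glass jar without a cap, 66 mm in diameter and 87 mm high, about 0.13 kg, straight-sided from about 14 to 60 mm above its foot; this point lies on its axis half-way up, 43.5 mm above its foot; z is its axis, up. It stands in a nest of the dial, 64 mm from the dial's axis
- open_jar: the same jar; origin at the centre of its foot, z up its axis
- jar_a_center (a point): filled glass jar 66 mm in diameter and 91 mm high with a 63 mm twist-off cap, standing in a nest of the dial; this point lies on its axis half-way up, 45.5 mm above its foot; z is its axis, 90 degrees anticlockwise (from above) from the open jar
- jar_b_center (a point): filled glass jar 66 mm in diameter and 91 mm high with a 63 mm twist-off cap, standing in a nest of the dial; this point lies on its axis half-way up, 45.5 mm above its foot; z is its axis, opposite the open jar
- jar_c_center (a point): filled glass jar 66 mm in diameter and 91 mm high with a 63 mm twist-off cap, standing in a nest of the dial; this point lies on its axis half-way up, 45.5 mm above its foot; z is its axis, 90 degrees clockwise from the open jar
- jar_17_center (a point): filled, capped glass jar 66 x 91 mm standing on the table to the left of the dial, nearer the robot, by the heater's stand; the point is half-way up
- jar_18_center (a point): another such jar to the left of the dial, farther from the robot, under the black heater drum on its stand; the point is half-way up
- labels_center (a point): roll of blank labels, 69 mm in diameter, 40 mm high, on the table to the right of the dial, nearer the robot; the point is its middle
- cap_1_center (a point): loose jar cap, 63 mm in diameter, 14 mm high, on the table to the right of the dial; the point is its middle

How it is judged:
By the outcome, as a careful person would: the job done as asked, in the order asked, and still so for the second after the job is handed in, while the arm keeps its last pose, push and grip.
It also fails if it takes over 72 s, if anything falls off the work surface, if the arm or the gripper's body presses on something with over 40 N, if the wrist force passes 120 N, or if a joint passes its speed limit or range.

## Working session

There is one attempt and no reset: what is moved stays moved. The work goes in short steps, Python scripts to look and compute and a tool call to move; the robot and the scene stay as the last step left them, time stands still between calls to the robot, and variables do not carry over. Pictures are saved under pics/ and viewed, at most 10 in all, crops included, and the job is handed in when it is done.

Besides the shell and the picture viewer there is one more tool, called after "Emit:" as a command line: name --argument value ..., lists and objects as JSON in quotes. send_rows: Moves the arm, as the interface text tells. Shift numbers are shares of 10 cm and turn numbers shares of pi/2 rad, none past 1 either way. Its arguments: {"type":"object","properties":{"series":{"type":"array","items":{"type":"array","items":{"type":"array","items":{"type":"number"}}}},"claw":{"type":"number"},"force":{"type":"number"}},"required":["series"]}

```bash
ls; mkdir -p pics
cat > h.py <<'E'
import numpy as np, cv2
from scipy.spatial.transform import Rotation as R
from rig import sense, vision, bot
def cap(n,f=None):
    c=vision.capture(n)
    if f: cv2.imwrite('pics/'+f,c['pixels'][:,:,::-1])
    return c
def rot(c):
    o=np.array(c['orientation'],float)
    return o if o.shape==(3,3) else R.from_euler('xyz',o).as_matrix()
def ray(c,u,v):
    d=np.linalg.inv(c['camera_matrix'])@[u,v,1]
    return np.array(c['xyz'],float),rot(c)@(d*[1,-1,-1])
def onz(c,u,v,z):
    o,d=ray(c,u,v); return o+d*(z-o[2])/d[2]
def proj(c,p):
    q=rot(c).T@(np.array(p,float)-c['xyz'])*[1,-1,-1]
    q=np.array(c['camera_matrix'])@q; return q[:2]/q[2]
E
python3 - <<'E'
from h import *
a=cap('top','top1.png');b=cap('side','side1.png')
for c in(a,b):print({k:np.round(v,3).tolist() for k,v in c.items() if k!='pixels'},list(c))
print(sense())
E
```

```text
pics
{'camera_matrix': [[494.751, 0.0, 280.808], [0.0, 494.751, 215.6], [0.0, 0.0, 1.0]], 'xyz': [240.49, -0.703, 1179.626], 'orientation': [0.194, 0.018, -1.582]} ['pixels', 'camera_matrix', 'xyz', 'orientation']
{'camera_matrix': [[541.395, 0.0, 271.378], [0.0, 541.395, 210.629], [0.0, 0.0, 1.0]], 'xyz': [-701.51, -185.064, 726.555], 'orientation': [1.069, -0.016, -1.391]} ['pixels', 'camera_matrix', 'xyz', 'orientation']
{'clock': 0.1, 'joint_pos': array([-0.99480688,  0.50176771, -0.42681977,  1.55134667,  0.22074938,
        1.13833286, -0.21027725]), 'qd': array([-0.00084306, -0.0026866 ,  0.00139754, -0.00266527, -0.00192821,
        0.00011956,  0.00077171]), 'tau': array([-1.17576972e-02, -5.70810449e+01, -5.83885387e+00, -2.81750858e+01,
        1.05960222e-02,  5.43793649e-03,  3.24265415e-06]), 'eef_pos': array([199.83282435, 617.84501967, 230.35511082]), 'ee_rot': array([-3.13978530e+00, -1.08350962e-04,  2.82886395e+00]), 'wrist_force': array([-0.67619477,  0.73992567, -0.11540179]), 'moment': array([-0.00572089, -0.00801203, -0.06123882]), 'grip_force': 0.0, 'finger_gap': 85.6167980136265}
```

View pics/top1.png

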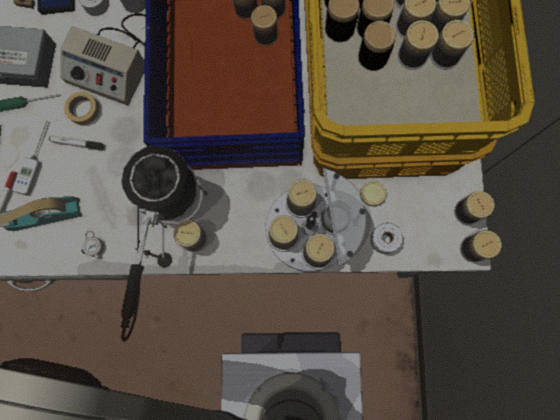

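View pics/side1.png

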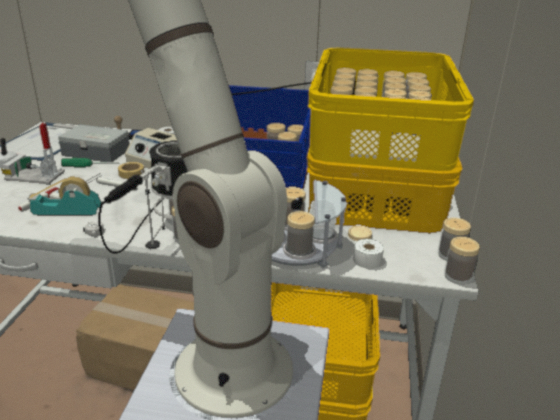

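Run:
```python
from h import *
p=cv2.imread('pics/top1.png')[160:285,250:415]
cv2.imwrite('pics/crop1.png',cv2.resize(p,None,fx=4.8,fy=4.8,interpolation=cv2.INTER_CUBIC))
c=cap('top')
for u,v,z in[(316,222,28),(312,219,122),(302,192,119),(283,230,119),(320,246,119)]:print(u,v,onz(c,u,v,z).round(1))
```

```text
316 222 [449.8 -65.7  28. ]
312 219 [439.5 -51.9 122. ]
302 192 [500.9 -31.4 119. ]
283 230 [416.6  11.5 119. ]
320 246 [380.6 -67.9 119. ]
```

View pics/crop1.png

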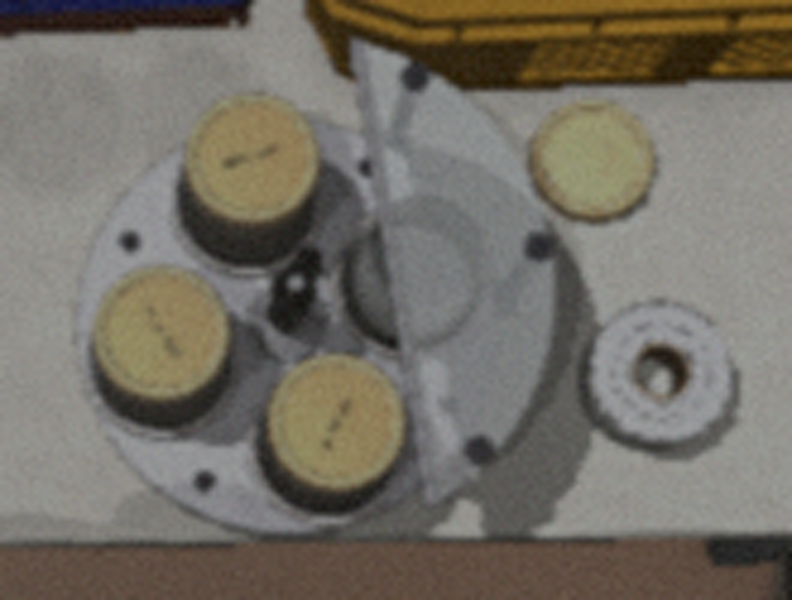

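```bash
cat >> h.py <<'E'
def caps(c,near=(450,-50),r=140):
    h=cv2.cvtColor(c['pixels'],cv2.COLOR_RGB2HSV)
    m=cv2.inRange(h,(12,60,110),(35,170,255))
    m=cv2.morphologyEx(m,cv2.MORPH_OPEN,np.ones((3,3)))
    out=[]
    for k in cv2.findContours(m,cv2.RETR_EXTERNAL,cv2.CHAIN_APPROX_NONE)[0]:
        if 250<cv2.contourArea(k)<1500:
            (u,v),rr=cv2.minEnclosingCircle(k); e=cv2.fitEllipse(cv2.convexHull(k))
            p=onz(c,*e[0],119)
            if np.hypot(*(p[:2]-near))<r: out.append((np.round(e[0],1),np.round(e[1],1),p.round(1)))
    return out
E
python3 - <<'E'
from h import *
c=cap('top')
for x in caps(c):print(x)
for u,v in[(325,168.3),(340,264.2)]:print('edge',onz(c,u,v,133).round(1))
for u,v in[(336.5,175.8),(362.3,211.2),(350,253.5)]:print('nut',onz(c,u,v,138).round(1))
print('knob',onz(c,250+296/4.8,160+285/4.8,133).round(1), onz(c,250+315/4.8,160+258/4.8,130).round(1),onz(c,250+283/4.8,160+323/4.8,130).round(1))
E
```

```text
(array([319.5, 247.5]), array([27. , 27.6]), array([377.2, -66.7, 119. ]))
(array([283.2, 229.3]), array([26.1, 26.7]), array([418.2,  11.1, 119. ]))
(array([302.2, 192.8]), array([25.4, 26.6]), array([499.1, -31.8, 119. ]))
edge [550.1 -82.5 133. ]
edge [ 339.5 -108.1  133. ]
nut [ 531.3 -106.6  138. ]
nut [ 451.9 -159.2  138. ]
nut [ 361.3 -129.4  138. ]
knob [436.6 -50.6 133. ] [449.4 -59.6 130. ] [419.9 -44.5 130. ]
```

Run:
```python
from h import *
a=cap('top');b=cap('side')
def tri(p,q):
    o1,d1=ray(a,*p);o2,d2=ray(b,*q);d1=d1/np.linalg.norm(d1);d2=d2/np.linalg.norm(d2)
    s=np.linalg.lstsq(np.c_[d1,-d2],o2-o1,rcond=None)[0];x=o1+s[0]*d1;y=o2+s[1]*d2
    return ((x+y)/2).round(),np.linalg.norm(x-y).round()
print(tri((157,175),(170,148)),tri((126,332),(106,200)))
s=sense();Rm=R.from_euler('xyz',s['ee_rot'])
print(Rm.as_matrix().round(3))
print('to above knob z400', Rm.inv().apply(np.array([438,-49,400])-s['eef_pos'])/100)
```

```text
(array([520., 280., 197.]), np.float64(21.0)) (array([207., 316., 206.]), np.float64(1.0))
[[-0.951  0.308 -0.   ]
 [ 0.308  0.951 -0.001]
 [ 0.    -0.001 -1.   ]]
to above knob z400 [-4.31802    -5.61762887 -1.68723672]
```

Emit:
send_rows --series '[[[0,0,-0.38,0,0,0],[0,0,-0.38,0,0,0],[0,0,-0.38,0,0,0],[0,0,-0.38,0,0,0],[-0.28,-0.22,0,0,0,0],[-0.28,-0.22,0,0,0,0],[-0.28,-0.22,0,0,0,0],[-0.28,-0.22,0,0,0,0]]]' --claw -0.1 --force 25

```text
clock: 0.97
eef_pos: [280.0, 499.0, 383.5]
ee_rot: [3.141, 0.0, 2.829]
wrist_force: [1.3, -0.4, 0.4]
finger_gap: 38.5
grip_force: 0.0
```

Emit:
send_rows --series '[[[-0.28,-0.22,0,0,0,0],[-0.28,-0.22,0,0,0,0],[-0.28,-0.22,0,0,0,0],[-0.28,-0.22,0,0,0,0],[-0.28,-0.22,0,0,0,0],[-0.15,-0.3,0,0,0,0],[-0.15,-0.3,0,0,0,0],[-0.15,-0.3,0,0,0,0]]]'

```text
clock: 1.63
eef_pos: [394.1, 251.4, 383.2]
ee_rot: [3.141, -0.0, 2.828]
wrist_force: [0.6, 0.3, 0.7]
finger_gap: 38.5
grip_force: 0.0
```

Emit:
send_rows --series '[[[-0.15,-0.3,0,0,0,0],[-0.15,-0.3,0,0,0,0],[-0.15,-0.3,0,0,0,0],[-0.15,-0.3,0,0,0,0],[-0.15,-0.3,0,0,0,0],[-0.15,-0.3,0,0,0,0],[-0.15,-0.3,0,0,0,0],[-0.15,-0.3,0,0,0,0]]]'

```text
clock: 2.3
eef_pos: [434.1, -13.8, 383.6]
ee_rot: [3.141, 0.001, 2.829]
wrist_force: [1.4, -0.5, 0.6]
finger_gap: 38.4
grip_force: 0.0
```

```bash
python3 -c "
from h import *
print(sense())"
```

```text
{'clock': 2.3, 'joint_pos': array([-0.12538169, -0.05208279,  0.09136614,  1.85574848,  0.00478116,
        1.33693402,  1.22301537]), 'qd': array([ 0.41059857,  0.10687425,  0.50124869, -0.10210505,  0.02065952,
       -0.0107247 ,  0.90106334]), 'tau': array([-1.87632054e+00, -2.90010452e+01, -1.31016377e+00, -3.00693548e+01,
        2.60660722e-02,  2.43865270e-01, -1.20591883e+00]), 'eef_pos': array([434.10293246, -13.82661208, 383.58041561]), 'ee_rot': array([3.14123511e+00, 6.98756543e-04, 2.82905465e+00]), 'wrist_force': array([ 1.35552869, -0.48990005,  0.55300141]), 'moment': array([ 0.01216114, -0.0700627 ,  0.020684  ]), 'grip_force': 0.0, 'finger_gap': 38.356043292336295}
```

Emit:
send_rows --series '[[[0,0,0,0,0,0.078],[0,0,0,0,0,0.078],[0,0,0,0,0,0.078],[0,0,0,0,0,0.078],[0,0,0,0,0,0.078],[0,0,0,0,0,0.078],[0,0,0,0,0,0.078],[0,0,0,0,0,0.078]]]'

```text
clock: 2.97
eef_pos: [434.2, -12.2, 383.4]
ee_rot: [3.141, -0.0, 1.843]
wrist_force: [-0.0, -0.2, 0.5]
finger_gap: 38.4
grip_force: 0.0
```

Emit:
send_rows --series '[[[0,0,0,0,0,0.078],[0,0,0,0,0,0.078],[0,0,0,0,0,0.078],[0,0,0,0,0,0.078],[0,0,0,0,0,0.078],[0,0,0,0,0,0.078],[0,0,0,0,0,0.078],[0,0,0,0,0,0.078]]]'

```text
clock: 3.63
eef_pos: [434.2, -12.2, 383.4]
ee_rot: [3.141, -0.0, 0.863]
wrist_force: [-0.3, 0.3, 0.7]
finger_gap: 38.5
grip_force: 0.0
```

Emit:
send_rows --series '[[[0,0,0,0,0,0.078],[0,0,0,0,0,0.078],[0,0,0,0,0,0.078],[0,0,0,0,0,0.078],[0,0,0,0,0,0.078],[0,0,0,0,0,0.078],[0,0,0,0,0,0],[0,0,0,0,0,0]]]'

```text
clock: 4.3
eef_pos: [434.2, -12.2, 383.3]
ee_rot: [-3.142, -0.0, 0.137]
wrist_force: [-0.4, 0.6, 0.4]
finger_gap: 38.5
grip_force: 0.0
```

```bash
python3 -c "
from h import *
s=sense();print(s['joint_pos'],s['eef_pos'],s['ee_rot'])
Rm=R.from_euler('xyz',s['ee_rot']);print(Rm.inv().apply(np.array([438,-49.5,200])-s['eef_pos'])/100,(s['ee_rot'][2]-np.radians(-28))/(np.pi/2))
for x in caps(cap('top','t2.png')):print(x)
"
```

```text
[-4.99327834e-02 -4.86988092e-02  1.55398399e-02  1.85339037e+00
  7.53130836e-04  1.33677070e+00 -1.46833662e+00] [434.21502041 -12.20757752 383.33890368] [-3.14158170e+00 -1.26378519e-04  1.37045627e-01]
[-0.01368459  0.37461867  1.83338322] 0.3983570668099568
```

Emit:
send_rows --series '[[[-0.014,0.375,0,0,0,0],[0,0,0,0,0,0.078],[0,0,0,0,0,0.078],[0,0,0,0,0,0.078],[0,0,0,0,0,0.078],[0,0,0,0,0,0.078],[0,0,0.4,0,0,0.008],[0,0,0.4,0,0,0]]]'

```text
clock: 5.02
eef_pos: [440.0, -49.7, 304.6]
ee_rot: [-3.139, -0.006, -0.49]
wrist_force: [-0.0, 0.6, -0.4]
finger_gap: 38.3
grip_force: 0.0
```

Emit:
send_rows --series '[[[0,0,0.4,0,0,0],[0,0,0.4,0,0,0],[0,0,0.3,0,0,0],[0,0,0,0,0,0],[0,0,0,0,0,0]]]'

```text
clock: 5.43
eef_pos: [436.8, -49.5, 192.6]
ee_rot: [3.14, 0.003, -0.49]
wrist_force: [0.2, 0.4, 1.2]
finger_gap: 38.3
grip_force: 0.0
```

```bash
python3 -c "
from h import *
s=sense();print(s['joint_pos'],s['eef_pos'],s['ee_rot'])
Rm=R.from_euler('xyz',s['ee_rot']);print(Rm.inv().apply(np.array([438,-49.5,115])-s['eef_pos'])/100,(s['ee_rot'][2]-np.radians(-28))/(np.pi/2))
cap('top','t2.png');b=cap('side')
p=b['pixels'][150:290,230:390,::-1]
cv2.imwrite('pics/s2.png',cv2.resize(p,None,fx=4,fy=4,interpolation=cv2.INTER_CUBIC))
"
```

```text
[ 0.00678845  0.14482054  0.04866817  2.10413835 -0.00886132  0.89651342
 -2.00007513] [436.82029483 -49.4923319  192.60466288] [ 3.13994807  0.0033062  -0.48978773]
[ 0.01301188 -0.00675832  0.77599779] -0.0006974444241948577
```

View pics/s2.png

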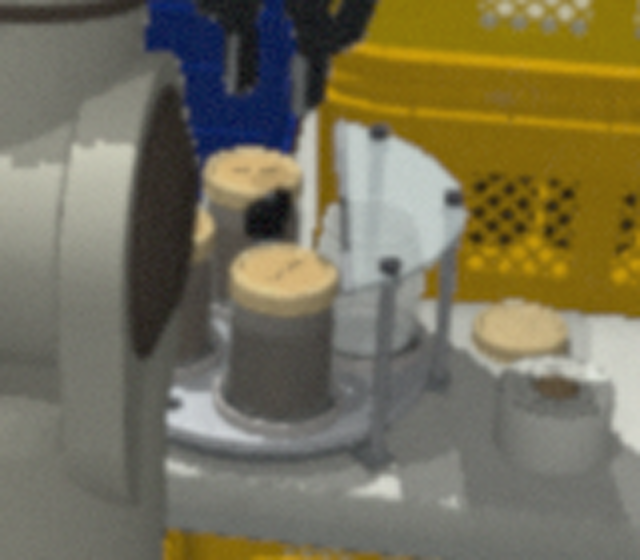

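Emit:
send_rows --series '[[[0.01,-0.007,0.3,0,0,0],[0,0,0.2,0,0,0],[0,0,0.12,0,0,0],[0,0,0.08,0,0,0],[0,0,0,0,0,0],[0,0,0,0,0,0]]]'

```text
clock: 6.03
eef_pos: [440.4, -49.5, 124.6]
ee_rot: [-3.141, -0.002, -0.492]
wrist_force: [0.2, -0.4, -0.5]
finger_gap: 38.2
grip_force: 0.0
```

Emit:
send_rows --series '[[[0,0,0,0,0,0],[0,0,0,0,0,0],[0,0,0,0,0,0],[0,0,0,0,0,0],[0,0,0,0,0,0],[0,0,0,0,0,0]]]' --claw -1 --force 25

```text
clock: 6.53
eef_pos: [440.1, -49.6, 124.6]
ee_rot: [-3.141, -0.002, -0.492]
wrist_force: [-0.5, 0.1, 6.9]
finger_gap: 10.9
grip_force: 26.3
```

Emit:
send_rows --series '[[[0,0,0,0,0,-0.02],[0,0,0,0,0,-0.04],[0,0,0,0,0,-0.06],[0,0,0,0,0,-0.06],[0,0,0,0,0,-0.06],[0,0,0,0,0,-0.06]]]'

```text
clock: 7.03
eef_pos: [440.3, -48.9, 124.6]
ee_rot: [-3.141, -0.003, -0.016]
wrist_force: [-0.8, 2.6, 5.8]
finger_gap: 11.2
grip_force: 26.3
```

```bash
python3 -c "
from h import *
s=sense();print(s['eef_pos'],s['ee_rot'],s['wrist_force'],s['moment'],s['finger_gap'])
cap('top','t3.png');b=cap('side')
p=b['pixels'][150:290,230:390,::-1]
cv2.imwrite('pics/s3.png',cv2.resize(p,None,fx=4,fy=4,interpolation=cv2.INTER_CUBIC))
"
```

```text
[440.33779696 -48.90787221 124.59947982] [-3.14109949e+00 -2.58094753e-03 -1.55953304e-02] [-0.76937513  2.55324795  5.83341651] [ 0.47124291  0.17880852 -0.00214421] 11.23784987881559
```

View pics/s3.png

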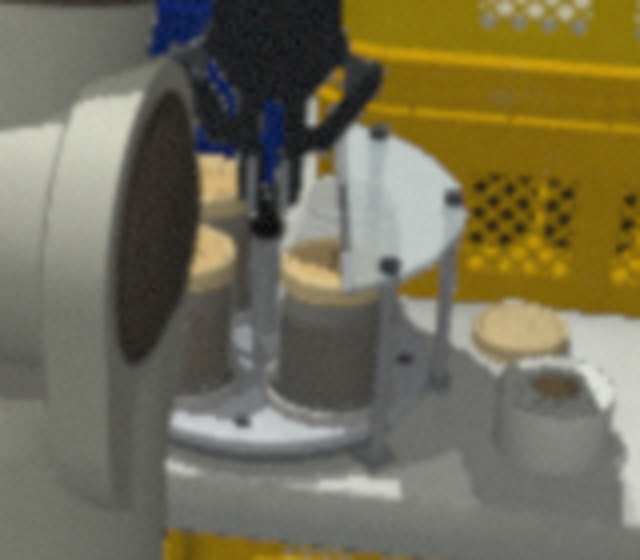

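Emit:
send_rows --series '[[[0,0,0,0,0,-0.06],[0,0,0,0,0,-0.06],[0,0,0,0,0,-0.06],[0,0,0,0,0,-0.06],[0,0,0,0,0,-0.06],[0,0,0,0,0,-0.06],[0,0,0,0,0,-0.06],[0,0,0,0,0,-0.06]]]'

```text
clock: 7.8
eef_pos: [440.0, -47.8, 124.6]
ee_rot: [3.141, -0.002, 0.739]
wrist_force: [-2.7, 5.3, 8.8]
finger_gap: 10.8
grip_force: 26.5
```

Emit:
send_rows --series '[[[0,0,0,0,0,-0.06],[0,0,0,0,0,-0.06],[0,0,0,0,0,-0.06],[0,0,0,0,0,-0.06],[0,0,0,0,0,-0.06],[0,0,0,0,0,-0.06],[0,0,0,0,0,-0.06],[0,0,0,0,0,-0.06]]]'

```text
clock: 8.47
eef_pos: [438.9, -47.3, 124.6]
ee_rot: [-3.141, -0.002, 1.493]
wrist_force: [-5.6, 6.5, 13.0]
finger_gap: 11.4
grip_force: 27.1
```

Emit:
send_rows --series '[[[0,0,0,0,0,-0.06],[0,0,0,0,0,-0.06],[0,0,0,0,0,-0.06],[0,0,0,0,0,-0.06],[0,0,0,0,0,-0.06],[0,0,0,0,0,-0.04],[0,0,0,0,0,-0.02],[0,0,0,0,0,0]]]'

```text
clock: 9.13
eef_pos: [438.0, -47.5, 124.6]
ee_rot: [-3.14, -0.002, 2.056]
wrist_force: [-8.8, 7.4, 16.5]
finger_gap: 11.1
grip_force: 27.5
```

Emit:
send_rows --series '[[[0,0,0,0,0,0],[0,0,0,0,0,0],[0,0,0,0,0,0],[0,0,0,0,0,0]]]' --claw -0.1

```text
clock: 9.47
eef_pos: [439.3, -49.7, 123.4]
ee_rot: [3.141, 0.0, 2.052]
wrist_force: [0.6, -0.5, -0.4]
finger_gap: 38.4
grip_force: 0.0
```

Emit:
send_rows --series '[[[0,0,-0.2,0,0,0],[0,0,-0.3,0,0,0],[0,0,-0.4,0,0,0],[0,0,-0.4,0,0,0],[0,0,-0.2,0,0,0],[0,0,0,0,0,0]]]'

```text
clock: 9.97
eef_pos: [442.5, -49.9, 278.4]
ee_rot: [3.134, 0.006, 2.052]
wrist_force: [0.2, -0.7, 0.3]
finger_gap: 38.3
grip_force: 0.0
```

```bash
python3 -c "
from h import *
s=sense();print(s['eef_pos'],s['ee_rot'],s['joint_pos'])
cap('top','t4.png')
"
```

```text
[442.48111066 -49.88716941 278.40600877] [3.13424029 0.00630506 2.05231517] [ 0.48027212  0.06014829 -0.44424034  1.9872762   0.03119939  1.09067985
  0.50411616]
```

View pics/t4.png

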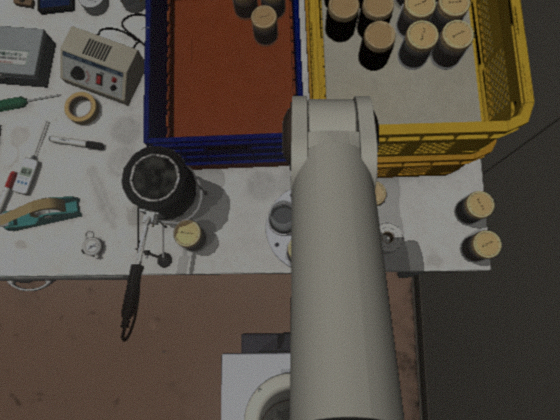

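```bash
python3 -c "
from h import *
a=cap('top');b=cap('side')
P=np.array([457.3,11.9,0])
for z in(28,115):print(z,proj(a,P+[0,0,z]),proj(b,P+[0,0,z]))
print([np.linalg.norm(proj(a,P+[31,0,115])-proj(a,P+[0,0,115]))])
im=a['pixels'].copy()
p=cv2.resize(im[180:280,250:350,::-1],None,fx=6,fy=6,interpolation=cv2.INTER_CUBIC)
cv2.imwrite('pics/c5.png',p)
"
```

```text
28 [283.12670673 219.34728977] [272.27591376 229.08008834]
115 [282.60432827 212.02420613] [272.86603278 198.50147344]
[np.float64(13.756937639456119)]
```

View pics/c5.png

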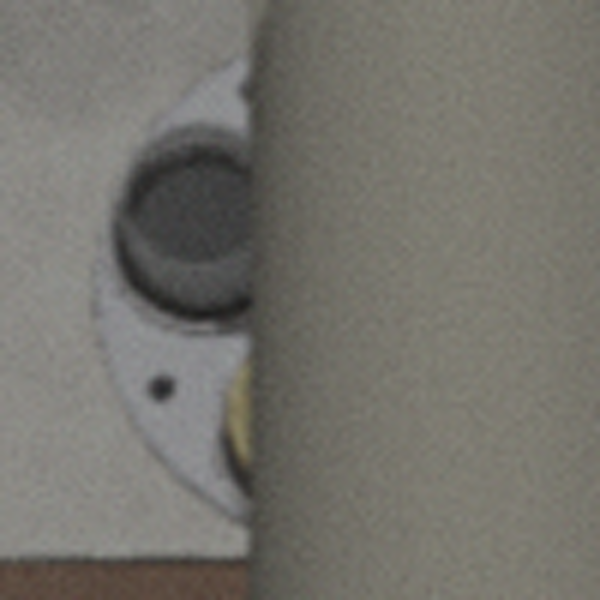

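Emit:
send_rows --series '[[[0,0,0,0,0,0.0715],[0,0,0,0,0,0.0715],[0,0,0,0,0,0.0715],[0,0,0,0,0,0.0715],[0,0,0,0,0,0.0715],[0,0,0,0,0,0.0715],[0,0,0,0,0,0.07],[0,0,0,0,0,0]]]' --claw 1

```text
clock: 10.78
eef_pos: [437.8, -49.3, 271.2]
ee_rot: [-3.137, 0.0, 1.265]
wrist_force: [-1.0, -0.5, 0.3]
finger_gap: 85.4
grip_force: 0.0
```

```bash
cat >> h.py <<'E'
def need(p,yaw):
    s=sense();M=R.from_euler('xyz',s['ee_rot']);T=R.from_euler('xyz',[np.pi,0,yaw])
    print(s['eef_pos'].round(1),s['ee_rot'].round(3),s['finger_gap'],M.inv().apply(np.array(p)-s['eef_pos']).round(1)/100,((M.inv()*T).as_rotvec()/(np.pi/2)).round(4))
E
python3 -c "
from h import *
need([457.3,11.9,150],np.radians(72.7))"
```

```text
[437.8 -49.3 271.2] [-3.137  0.     1.265] 85.38403483151876 [0.643 0.007 1.212] [-0.0026  0.0002 -0.0023]
```

Emit:
send_rows --series '[[[0.32,0,0,-0.0026,0,-0.0023],[0.32,0.007,0,0,0,0],[0,0,0.35,0,0,0],[0,0,0.35,0,0,0],[0,0,0.3,0,0,0],[0,0,0.2,0,0,0],[0,0,0,0,0,0],[0,0,0,0,0,0]]]'

```text
clock: 11.45
eef_pos: [457.5, 11.6, 151.8]
ee_rot: [-3.141, 0.001, 1.275]
wrist_force: [0.5, 0.1, -0.0]
finger_gap: 85.1
grip_force: 0.0
```

```bash
python3 -c "
from h import *
need([457.3,11.9,55],np.radians(72.7))
a=cap('top');b=cap('side')
A=cv2.resize(a['pixels'][160:280,230:350,::-1],(390,390),interpolation=cv2.INTER_CUBIC)
B=cv2.resize(b['pixels'][130:270,220:360,::-1],(390,390),interpolation=cv2.INTER_CUBIC)
cv2.imwrite('pics/c6.png',np.hstack([A,B]))"
```

```text
[457.5  11.6 151.8] [-3.141e+00  1.000e-03  1.275e+00] 85.09427920949184 [ 0.003 -0.002  0.968] [-0.0004  0.0004  0.0041]
```

View pics/c6.png

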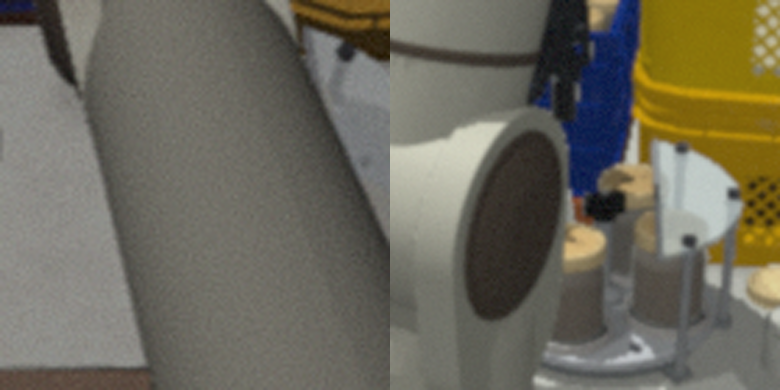

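The arm hides the jar in both views. In the side panel the right finger is at (565,100), clear of the knob at (605,205) and of the guard. I'll descend while watching the force.

Emit:
send_rows --series '[[[0,0,0.12,0,0,0.004],[0,0,0.12,0,0,0],[0,0,0.12,0,0,0],[0,0,0.12,0,0,0],[0,0,0,0,0,0]]]'

```text
clock: 11.97
eef_pos: [459.3, 11.1, 105.2]
ee_rot: [3.138, 0.0, 1.267]
wrist_force: [-1.0, -0.5, -0.3]
finger_gap: 85.2
grip_force: 0.0
```

Emit:
send_rows --series '[[[0,0,0.12,0,0,0],[0,0,0.12,0,0,0],[0,0,0.12,0,0,0],[0,0,0.12,0,0,0],[0,0,0,0,0,0],[0,0,0,0,0,0]]]'

```text
clock: 12.47
eef_pos: [460.2, 11.3, 58.3]
ee_rot: [3.137, -0.0, 1.267]
wrist_force: [0.3, -0.7, 0.6]
finger_gap: 85.2
grip_force: 0.0
```

Emit:
send_rows --series '[[[0,0,0,0,0,0],[0,0,0,0,0,0],[0,0,0,0,0,0],[0,0,0,0,0,0],[0,0,0,0,0,0],[0,0,0,0,0,0]]]' --claw -1 --force 30

```text
clock: 12.97
eef_pos: [460.9, 11.2, 58.8]
ee_rot: [3.135, -0.001, 1.266]
wrist_force: [-0.7, -0.7, 4.6]
finger_gap: 64.5
grip_force: 32.6
```

```bash
python3 -c "
from h import *
need([457.3,11.9,55],np.radians(72.7));s=sense();print(s['moment'],s['wrist_force'])"
```

```text
[460.9  11.2  58.8] [ 3.135e+00 -1.000e-03  1.266e+00] 64.5432277412674 [-0.004 -0.037  0.038] [ 0.0043 -0.0004 -0.0017]
[-0.01770976  0.28040628 -0.02825111] [-0.65530331 -0.663017    4.55073334]
```

Emit:
send_rows --series '[[[0,0,-0.05,0,0,0],[0,0,-0.08,0,0,0],[0,0,-0.08,0,0,0],[0,0,-0.1,0,0,0],[0,0,-0.1,0,0,0],[0,0,-0.12,0,0,0],[0,0,-0.12,0,0,0],[0,0,-0.12,0,0,0]]]'

```text
clock: 13.63
eef_pos: [459.3, 11.4, 135.8]
ee_rot: [3.137, -0.0, 1.266]
wrist_force: [-0.4, -0.3, -0.7]
finger_gap: 64.8
grip_force: 33.9
```

Emit:
send_rows --series '[[[0,0,-0.12,0,0,0],[0,0,-0.12,0,0,0],[0,0,-0.12,0,0,0],[0,0,-0.12,0,0,0],[0,0,-0.1,0,0,0],[0,0,-0.05,0,0,0],[0,0,0,0,0,0],[0,0,0,0,0,0]]]'

```text
clock: 14.3
eef_pos: [459.0, 11.3, 197.5]
ee_rot: [3.137, 0.0, 1.266]
wrist_force: [-0.0, -0.0, -1.1]
finger_gap: 64.5
grip_force: 33.9
```

```bash
python3 -c "
from h import *
need([457.3,11.9,195],np.radians(72.7))
a=cap('top');b=cap('side')
A=cv2.resize(a['pixels'][140:290,220:370,::-1],(390,390),interpolation=cv2.INTER_CUBIC)
B=cv2.resize(b['pixels'][110:270,220:380,::-1],(390,390),interpolation=cv2.INTER_CUBIC)
cv2.imwrite('pics/c7.png',np.hstack([A,B]))"
```

```text
[459.   11.3 197.5] [3.137 0.    1.266] 64.51120275982194 [ 0.001 -0.018  0.025] [ 0.0029  0.     -0.0017]
```

View pics/c7.png

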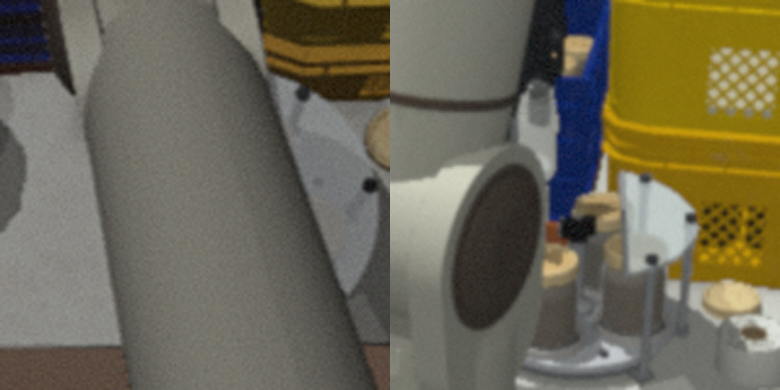

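The side view shows the jar upright in the fingers, with its foot near (548,182) in the panel. The three capped jars are in their nests. I'll check the foot height, then hand in.

Emit:
send_rows --series '[[[0,0,0,0.003,0,0],[0,0,0,0,0,0],[0,0,0,0,0,0],[0,0,0,0,0,0],[0,0,0,0,0,0],[0,0,0,0,0,0]]]'

```text
clock: 14.9
eef_pos: [458.9, 11.4, 197.2]
ee_rot: [-3.141, -0.0, 1.266]
wrist_force: [-0.4, -0.1, -0.6]
finger_gap: 64.5
grip_force: 33.9
```

```bash
python3 -c "
from h import *
b=cap('side')
q=proj(b,[459,-21,166]);print((q-[220,110])*390/160+[390,0],'foot right edge expected in panel')
s=sense();print(s['eef_pos'],s['ee_rot'],s['qd'].round(4),s['grip_force'],s['finger_gap'])
print(bot.finish_job())"
```

```text
[553.0080303  172.11826799] foot right edge expected in panel
[458.94812584  11.45174158 197.22377057] [-3.14078641e+00 -1.94896657e-05  1.26642627e+00] [ 0.0011 -0.0008  0.0009 -0.0016  0.0018  0.0015 -0.0001] 33.90685351275579 64.53755128521352
the job is handed in; nothing more can be done
None
```

I turned the dial about 146° by its knob to bring the open jar clear of the guard, lifted it upright about 138 mm, and handed the job in at about 15 s with the jar held level and still over the dial.

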